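Four clicks more weld current

ROBOT

A 6-joint arm with a two-finger parallel gripper is mounted at the origin on the work surface. World frame = base frame: x ahead of the robot, y to its left, z up, the work surface at z = 0. Lengths are in mm, angles in rad, forces in N, time in s.
With the tool pointing down it reaches from about 350 to 975 mm from the base axis. Payload 7.1 kg.
Tool frame: the origin (TCP) lies on the centre line of the jaws, within the pads' length; the fingertips stand 22 mm ahead of it and the grasp point (between the pads) lies 3 mm ahead of it (nose_length is the distance from the TCP to the fingertips, in mm); z points along the fingers, y is the line along which they close (so a half turn about z gives the same grasp; the last joint's range is limited). The gripper opens to 88 mm and grips with 3 to 60 N. Pads are 20 mm wide; open, the fingers measure 115 mm over their backs; the gripper's body (75 mm by 178 mm) begins 61 mm behind the grasp point.
Start: joints at [1.298, 0.423, 1.63, -0, 1.089, -0.019], TCP at [156.896, 604.97, 219.675] pointing down, gripper open.
Joint ranges: [-3, 3], [-0.9, 2.11], [0.09, 2.58], [-1.31, 4.45], [0.11, 2.69], [-2.54, 2.54]. Speed limits (rad/s): [2.39, 2.39, 3.01, 3.14, 3.14, 3.14].

INTERFACE

Orientations are given as a rotation vector (axis times angle).
In Python, from cell import sense, read_camera, sign_off, search_frame, spot_point, nose_length gives the robot as it stands.
- The arm moves only by the tool drive_tool, never from a script. Its argument "targets" is a list of rows, each a list of 2 entries, a list of its own where there are three numbers: the shift along the tool's x, y, z as a fraction of full scale, then the turn, a rotation vector about the tool's x, y, z as a fraction of full scale. In form: [[[dx, dy, dz], [ax, ay, az]], ...]. A call has 1 to 20 rows; each row shifts and turns the commanded pose from where the row before left it, along the tool's axes as they then stand; what a row does not reach is not made up. Full scale, the value 1, is 60 mm for a shift and 6 degrees for a turn. A row lasts 1/8 s, in which the tool goes at most 62.5 mm and 10.7 degrees, less where a joint would pass 70% of its speed; a pose out of reach is approached as far as the arm can. A call with a number of a shift or a turn outside -1 to 1 is refused whole. A call with a gripper value outside its range is refused whole. "claw" is the closure, from 0 (fully open) to 1 (shut), set as the call begins (left out, the last holds). The fingers move at their own pace and stop on an object; the grip force is fixed at half the most. Time passes only in rows, so rows that do not move let the fingers close. It gives the time, the measured TCP pose, the force, the opening and the grip force at its end, in the units of the state.
- sense(): the state, without advancing time (a new reading comes with each control period).
- read_camera(name): name is "side" or "top" or "wrist"; returns a dict with "image" (420x560x3 uint8, red, green, blue), "fx", "fy", "cx", "cy" (pixels), "rvec" (rotation vector, rad) and "tvec" (3), from world to camera coordinates, as OpenCV has them. Camera axes: x right, y down, z forward; pixel columns grow to the right and rows downward; lengths in mm; the calibration is good to about 2 mm. A picture is of the moment at which its call begins. There is no depth.
- sign_off(): hands the job in; it is judged then, once.
Trained networks look in a picture, given as the dict that the camera call returned (one of the last four; its "shot" number tells which), for a name from the list of things; names that differ only in an ending like _2 or _b are one class to them, and where a whole thing is asked for, a point or a joint stands for the part that bears it (a point fixed in the world has none). Each returns a list of dicts, best first, with "conf" (0 to 1); they miss things now and then, are a little off and sometimes report something else, mostly with a low value. They report only what shows in the picture. A call takes as long as a camera call.
- search_frame(picture, query): "extent" ([left, top, width, height] in pixels, round what is visible of it).
- spot_point(picture, query): "at" ([column, row] in pixels: a listed point, or the origin of a listed thing).
The state is a dict: "t": time; "joints": joint angles; "joint_velocities": joint speeds; "tau": joint torques, N m; "ee_pos": TCP position; "tool_rot": TCP orientation; "ft_force": force on the tool from outside, world axes, zero at the start; "moment": the same for the moment, N m; "width": opening from 0.0 (shut) to 1.0 (fully open); "finger_force": force on a finger pad.
Only numpy, scipy, OpenCV 4.12 (cv2) and the standard library are available. Lean on these libraries where they do the work, as an engineer would, in place of code of your own. Each camera call takes 0.05 s, during which the arm holds its last target. There are 200 camera calls.

TASK

On top of the grey weld control box, turn the large click-stop dial exactly four clicks clockwise (seen from above) by pushing its bar round with a fingertip, without gripping it and without overshooting, and leave it resting in the fourth click. Then press the round push button on the same box fully down to store the setting, let it come back up and move clear. Leave the small trim knob and everything lying about as they are.

Things in the scene. Friction and masses are not known exactly. Their poses are not given: they have to be found in the camera images.
- box: Grey steel weld control box, fixed to the table: 150 (x) x 340 (y) x 80 mm high, flat top. Origin: centre of its underside, on the table. It stands turned by up to 0.45 rad. The large dial is on its top at the box's own (0, +85) mm; the push button and the trim knob are near its -y end at (-42, -120) and (+42, -120) mm, in either order.
- dial_axis (a point): Point on the large dial's vertical axis, at the height of the top of its black disc, 99 mm above the table. The disc is 76 mm in diameter and sits on a fixed aluminium ring 104 mm in diameter, 5 mm thick, with 12 black ticks, one per click. Across the disc stands one upright black bar right over the axis: 72 mm long, 12 mm thick, 24 mm high above the disc (top 123 mm above the table), free on both sides. The point itself does not turn.
- dial_tip (a point): Point on the dial's bar at its pointer end (the half with the white line on top), 36 mm from the axis, 12 mm below the bar's top, 7 mm above the point dial_axis. It turns with the dial. Its direction from the axis at the start can be anything.
- dial (a joint): Angle of the large dial in rad, 0 at the start, growing clockwise seen from above. It rests in detents every 30 degrees (0.5236 rad); four clicks are 2.094. Between two detents it resists, most a quarter of the way, with about 0.09 to 0.16 N m (3 to 6 N at 28 mm from the axis); past the half way it springs on by itself into the next detent and stays there. End stops at -2.3 and 4.4.
- store_top (a point): Centre of the top of the round black push button, 28 mm in diameter, in an aluminium housing; z axis up. Pressed straight down.
- store (a joint): Travel of the push button in m: 0 up, 0.006 fully down. A spring returns it; fully down takes about 5 N.
- trim_grip (a point): Middle of the small trim knob's grip, on its vertical axis: a black disc 36 mm in diameter with a bar 34 mm long and 14 mm thick on it, top 7 mm above this point, 44 mm above the box. To be left alone.
- trim_mark (a point): End of the trim knob's bar with the white line, 17 mm from its axis; turns with the knob. To be left alone.
- trim (a joint): Angle of the small trim knob in rad, clockwise. It stays where it is left; to be left alone.
- tape: Tape measure, 60 x 72 x 35 mm, lying loose behind the box. Origin: centre of its underside. Leave alone.
- magnet: Flat triangular welding magnet, red, about 90 x 85 x 16 mm, lying loose behind the box. Origin: centre of its underside. Leave alone.
- wrench: Open wrench lying loose at the -y end of the box, under 20 mm high. Leave alone.
- brush: Brush lying loose at the +y end of the box, under 50 mm high. Leave alone.
- spray: Upright spray can, 60 mm in diameter, 150 mm high, loose in front of the box (robot's side). Origin: centre of its underside. Leave alone.
- nozzle: Copper nozzle, 24 mm in diameter, 36 mm high, standing loose on top of the box between the dial and the other controls, near the back edge. Origin: centre of its underside. Leave alone.
- offcut: Offcut of square steel tube, 40 x 90 x 40 mm, lying loose in front of the box. Origin: centre of its underside. Leave alone.

How it is judged (in metres and radians):
On the way, in this order (a step that is already met when the one before it is completed fails the run):
1. the dial rests four clicks clockwise of its start, nothing touching it (value of joint dial between 1.8944 and 2.2944 rad and contact force between anything else and dial below 0.3 N and velocity of joint dial between -0.3 and 0.3 rad/s), for 0.2 s.
2. the push button is pressed down by at least 4.5 of its 6 mm, the dial still four clicks on (value of joint dial between 1.8944 and 2.2944 rad and value of joint store above 0.0045 m), for 0.05 s.
At the end, for the whole second after the job is handed in: The dial rests in the fourth detent clockwise from its start (2.094 rad, within 0.2), and the push button has been pressed after that and is up again (within 1.5 mm) (value of joint dial between 1.8944 and 2.2944 rad and value of joint store below 0.0015 m); the robot touches nothing.
It fails at once if the dial is turned past the fourth click (beyond 4.6 clicks) or more than a click the wrong way (value of joint dial above 2.40856 rad or value of joint dial below -0.62832 rad).
It fails at once if the button is pressed (over 3 mm) while the dial is not at the fourth click (value of joint store above 0.003 m and not (value of joint dial between 1.8944 and 2.2944 rad)).
It fails at once if the dial is gripped or forced (over 25 N from the fingers) (contact force between the fingers and dial above 25 N).
It fails at once if the trim knob is turned (its bar's end moves over 4 mm) (distance of trim_mark from where it was at the start of the episode above 0.004 m).
It fails at once if a bystander is moved more than 15 mm or lifted (distance of any of tape, magnet, wrench, brush, spray, nozzle, offcut from where it was at the start of the episode above 0.015 m).
It also fails if it takes over 51 s, if anything falls off the work surface, if the arm or the gripper's body presses on something with over 40 N, if the wrist force passes 120 N, or if a joint passes its speed limit or range.

## Working session

There is one attempt and no reset: what is moved stays moved. The work goes in short steps, Python scripts to look and compute and a tool call to move; the robot and the scene stay as the last step left them, time stands still between calls to the robot, and variables do not carry over. Pictures are saved under pics/ and viewed, at most 13 in all, crops included, and the job is handed in when it is done.

Besides the shell and the picture viewer there is one more tool, called after ">>>" by a JSON object that holds its "name" and its "arguments", one argument or row to a line. drive_tool: Moves the arm, as the interface text tells. Its arguments: {"type":"object","properties":{"targets":{"type":"array","items":{"type":"array"}},"claw":{"type":"number"}},"required":["targets"]}

```bash
mkdir -p pics; cat > h.py <<'E'
import numpy as np,cv2
from cell import *
def ray(p,uv):
    R,_=cv2.Rodrigues(np.array(p["rvec"],float)); t=np.array(p["tvec"],float).ravel()
    d=R.T@np.array([(uv[0]-p["cx"])/p["fx"],(uv[1]-p["cy"])/p["fy"],1]); c=-R.T@t
    return c,d
def at(p,uv,z):
    c,d=ray(p,uv); return c+d*(z-c[2])/d[2]
def proj(p,X):
    K=np.array([[p["fx"],0,p["cx"]],[0,p["fy"],p["cy"]],[0,0,1.]])
    return cv2.projectPoints(np.array(X,float).reshape(-1,1,3),np.array(p["rvec"],float),np.array(p["tvec"],float),K,None)[0].reshape(-1,2)
Z=dict(box=0,dial_axis=99,dial_tip=106,store_top=None,trim_grip=117,nozzle=80,spray=0)
E
cat > a.py <<'E'
from h import *
s=sense(); print(s["t"],s["ee_pos"],s["tool_rot"],s["width"],nose_length)
for n in ["top","side"]:
    p=read_camera(n); cv2.imwrite(f"pics/{n}1.png",p["image"][:,:,::-1])
    print(n,ray(p,(280,210))[0].round())
    for q,z in dict(box=0,dial_axis=99,dial_tip=106,store_top=100,trim_grip=117,nozzle=80,spray=0).items():
        for r in spot_point(p,q)[:2]: print(q,round(r["conf"],2),np.round(r["at"],1),at(p,r["at"],z).round(1))
E
python3 a.py
```

```text
0.0 [156.74162116 604.47843373 218.93145915] [-3.97518979e-01 -3.11613002e+00  2.28182595e-03] 0.9989919836436139 22.0
top [ 505.   36. 1229.]
box 0.93 [305.4 222. ] [538.5 -16.5   0. ]
box 0.21 [364.9 255.6] [ 447.7 -168.4    0. ]
dial_axis 0.81 [270.1 235.1] [506.4  73.   99. ]
dial_tip 0.79 [276.9 250.6] [469.3  57.5 106. ]
store_top 0.49 [203.3 253.5] [466.2 233.9 100. ]
store_top 0.43 [346.5 190.1] [ 609.9 -112.6  100. ]
trim_grip 0.67 [357.8 221.9] [ 532.6 -134.7  117. ]
trim_grip 0.52 [272.3 232.8] [511.7  67.1 117. ]
nozzle 0.42 [306.7 199.1] [592.1 -17.7  80. ]
spray 0.86 [282.7 288.7] [367.   46.7   0. ]
side [ 297. -674.  603.]
box 0.96 [271.4 273. ] [537.9  -5.7   0. ]
dial_axis 0.68 [243.5 217.8] [508.6  69.9  99. ]
dial_axis 0.4 [329.4 252. ] [ 617.5 -102.7   99. ]
dial_tip 0.75 [225.3 220.2] [469.1  66.  106. ]
store_top 0.74 [332.5 252.7] [ 621.  -107.9  100. ]
store_top 0.52 [256.8 344.2] [ 422.2 -253.9  100. ]
trim_grip 0.8 [297.9 269.3] [ 535.6 -144.2  117. ]
nozzle 0.73 [295.  236.3] [590.2  -8.1  80. ]
spray 0.97 [190.2 277.6] [379.5  47.    0. ]
```

```bash
python3 - <<'E'
import cv2
for n,(x,y,w,h) in dict(top=(180,150,240,180),side=(150,160,240,180)).items():
    i=cv2.imread(f"pics/{n}1.png")[y:y+h,x:x+w]; cv2.imwrite(f"pics/{n}1c.png",cv2.resize(i,(800,600),interpolation=cv2.INTER_CUBIC))
E
```

```text
(no output)
```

View pics/top1c.png

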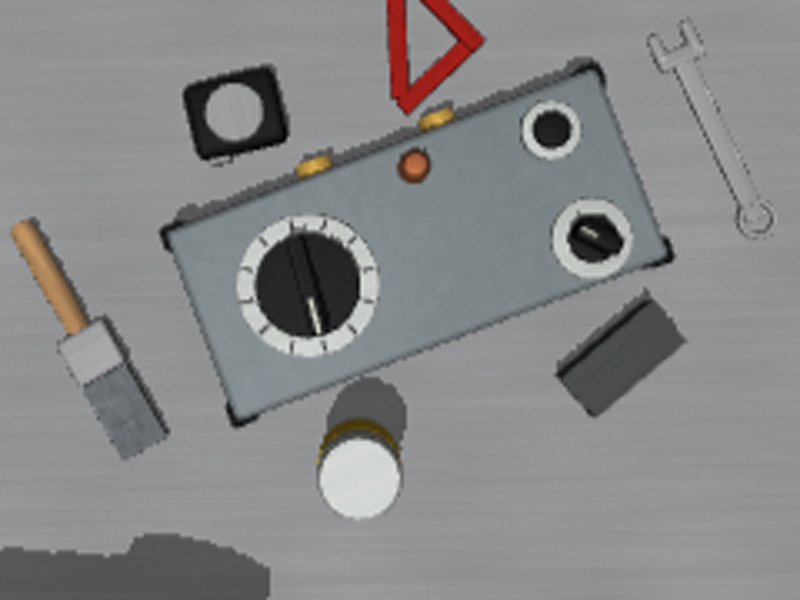

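View pics/side1c.png

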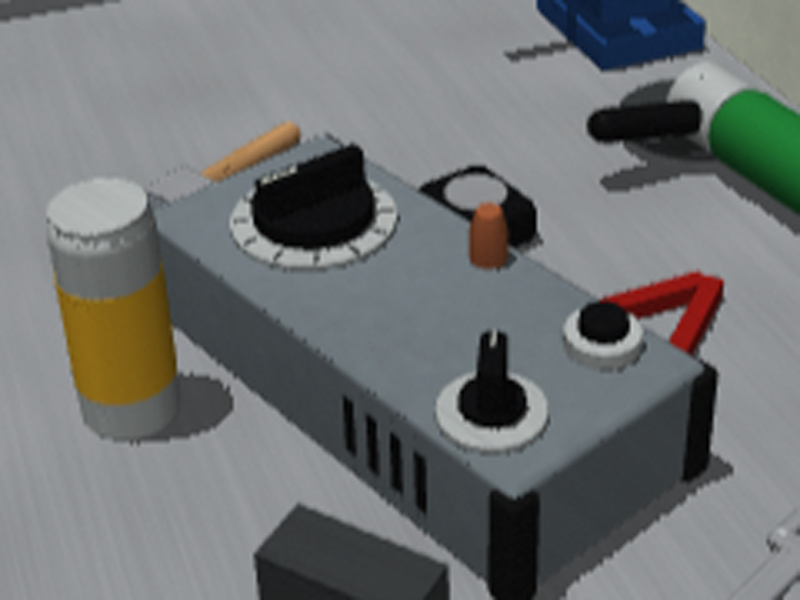

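Top picture: the pointer (white line, crop ~(315,315)) points to -x. The button is at crop (551,129), the trim knob at (592,238) and the nozzle at (414,165), all consistent with box yaw ≈ 0.37. I'll move above the dial with the gripper shut and look with the wrist camera.

>>> {"name": "drive_tool", "arguments": {
  "targets": [
    [[-0.66,-0.595,-0.09],[0,0,0]],
    [[-0.66,-0.595,-0.09],[0,0,0]],
    [[-0.66,-0.595,-0.09],[0,0,0]],
    [[-0.66,-0.595,-0.09],[0,0,0]],
    [[-0.66,-0.595,-0.09],[0,0,0]],
    [[-0.66,-0.595,-0.09],[0,0,0]],
    [[-0.66,-0.595,-0.09],[0,0,0]],
    [[-0.66,-0.595,-0.09],[0,0,0]],
    [[-0.66,-0.595,-0.09],[0,0,0]],
    [[-0.66,-0.595,-0.09],[0,0,0]],
    [[-0.66,-0.595,-0.09],[0,0,0]],
    [[-0.66,-0.595,-0.09],[0,0,0]],
    [[0,0,0],[0,0,-0.88]],
    [[0,0,0],[0,0,-0.88]],
    [[0,0,0],[0,0,-0.88]],
    [[0,0,0],[0,0,-0.88]],
    [[0,0,0],[0,0,-0.88]],
    [[0,0,0],[0,0,0]]
  ],
  "claw": 1
}}

```text
t: 3.05
ee_pos: [509.3, 71.0, 284.6]
tool_rot: [-0.323, 3.125, -0.0]
ft_force: [1.1, 0.5, 0.5]
width: 0.002
finger_force: 0.0
```

```bash
cat > w.py <<'E'
from h import *
import sys
s=sense(); R=cv2.Rodrigues(np.array(s["tool_rot"]))[0]; print(s["t"],np.round(s["ee_pos"],1),"x yaw",np.degrees(np.arctan2(R[1,0],R[0,0])).round(1),s["width"],np.round(s["joints"],2))
p=read_camera("wrist"); cv2.imwrite(f"pics/{sys.argv[1]}.png",p["image"][:,:,::-1])
print("cam",ray(p,(280,210))[0].round(), "tcp px",proj(p,s["ee_pos"]))
for q,z in dict(dial_axis=99,dial_tip=106,store_top=100,trim_grip=117,nozzle=80).items():
    for r in spot_point(p,q)[:2]: print(q,round(r["conf"],2),np.round(r["at"],1),at(p,r["at"],z).round(1))
E
python3 w.py w1
```

```text
3.05 [509.3  71.  284.6] x yaw -168.2 0.002070372182317574 [ 0.12  0.18  1.81 -0.    1.15 -1.66]
cam [443.  57. 449.] tcp px [[280.72136492 254.64524918]]
dial_axis 0.87 [280.8 185.4] [507.3  70.6  99. ]
dial_tip 0.9 [277.4 154.7] [475.9  60.6 106. ]
dial_tip 0.38 [ 36.9 206.6] [ 580.3 -175.5  106. ]
store_top 0.95 [ 94.4 247.2] [ 616.6 -116.2  100. ]
trim_grip 0.71 [ 66.9 172.3] [ 534.3 -140.   117. ]
nozzle 0.69 [197.4 235.6] [587.9 -10.8  80. ]
nozzle 0.54 [297.9 268.8] [604.7 111.6  80. ]
```

View pics/w1.png

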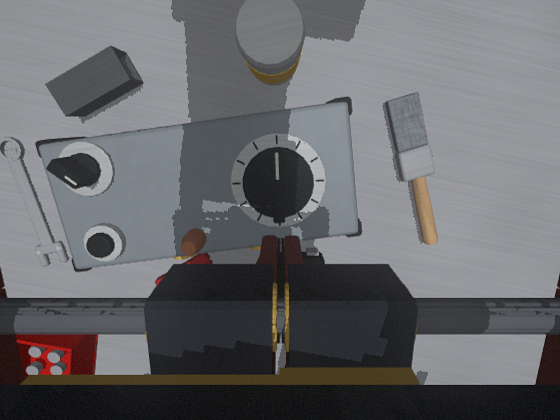

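Wrist view: dial centre is about (280,181) and the pointer line about (277,165), nearly along tool x. Axis ≈ (507.5, 71), which agrees with the other cameras. I'll go down beside the pointer half.

>>> {"name": "drive_tool", "arguments": {
  "targets": [
    [[0.5,-0.45,0],[0,0,0]],
    [[0,0,0.6],[0,0,0]],
    [[0,0,0.6],[0,0,0]],
    [[0,0,0.6],[0,0,0]],
    [[0,0,0.4],[0,0,0]],
    [[0,0,0.3],[0,0,0]],
    [[0,0,0.11],[0,0,0]],
    [[0,0,0],[0,0,0]],
    [[0,0,0],[0,0,0]]
  ]
}}

```text
t: 4.47
ee_pos: [486.1, 38.4, 128.6]
tool_rot: [-0.324, 3.123, -0.0]
ft_force: [0.5, -0.6, -0.7]
width: 0.007
finger_force: 0.0
```

```bash
python3 w.py w2; python3 - <<'E'
from h import *
p=read_camera("side"); i=p["image"][170:270,190:323,::-1]; cv2.imwrite("pics/s2.png",cv2.resize(i,(798,600),interpolation=cv2.INTER_CUBIC))
E
```

```text
4.475 [486.1  38.4 128.6] x yaw -168.1 0.007118803075344089 [ 0.05  0.36  2.    0.    0.78 -1.72]
cam [420.  25. 293.] tcp px [[280.73329233 254.58779237]]
dial_axis 0.65 [320. 277.] [507.7  68.1  99. ]
dial_tip 0.64 [322.9 224.4] [471.8  60.4 106. ]
dial_tip 0.48 [213.9 238.9] [ 4.936e+02 -1.000e-01  1.060e+02]
store_top 0.59 [ 19.9 371.7] [ 616.6 -114.3  100. ]
```

View pics/s2.png

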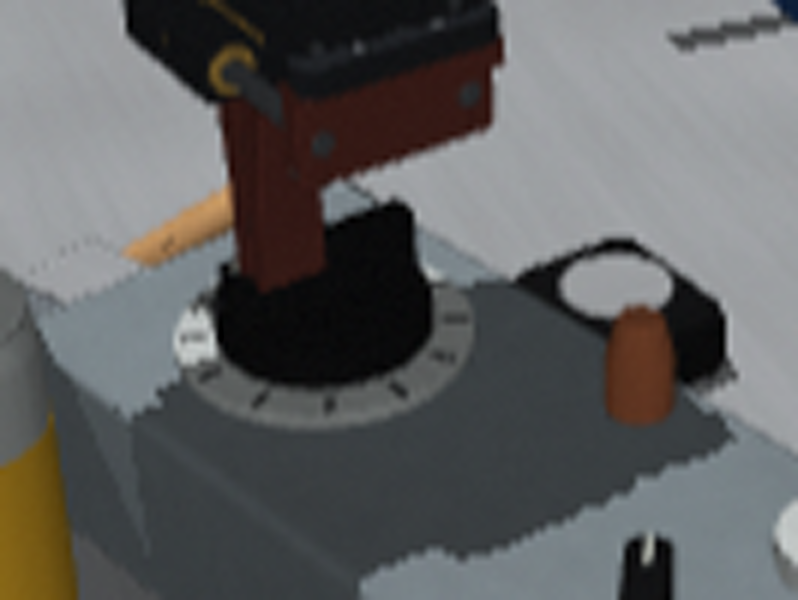

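View pics/w2.png

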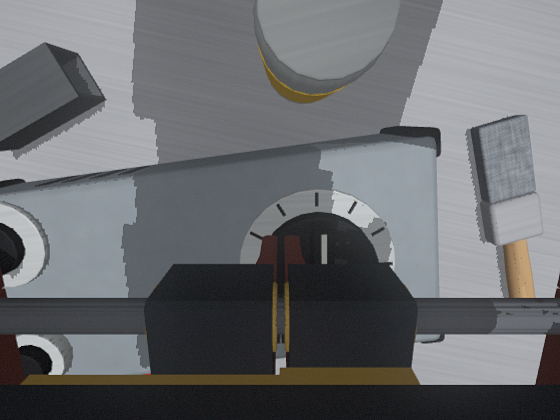

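Side and wrist views show the fingertips just above the disc on the -y side of the pointer half, with a gap to the bar. I'll close the gap and swing about the dial axis by about 45°.

>>> {"name": "drive_tool", "arguments": {
  "targets": [
    [[0,0.06,0],[0,0,0]],
    [[0,0.06,0],[0,0,0]],
    [[0.0164,0.0249,0],[0,0,0.5]],
    [[0.0164,0.0249,0],[0,0,0.5]],
    [[0.0164,0.0249,0],[0,0,0.5]],
    [[0.0164,0.0249,0],[0,0,0.5]],
    [[0.0164,0.0249,0],[0,0,0.5]],
    [[0.0164,0.0249,0],[0,0,0.5]],
    [[0.0164,0.0249,0],[0,0,0.5]],
    [[0.0164,0.0249,0],[0,0,0.5]],
    [[0.0164,0.0249,0],[0,0,0.5]],
    [[0.0164,0.0249,0],[0,0,0.5]],
    [[0.0164,0.0249,0],[0,0,0.5]],
    [[0.0164,0.0249,0],[0,0,0.5]],
    [[0.0164,0.0249,0],[0,0,0.5]],
    [[0.0164,0.0249,0],[0,0,0.5]],
    [[0.0164,0.0249,0],[0,0,0.5]],
    [[0,0,0],[0,0,0]]
  ]
}}

```text
t: 7.08
ee_pos: [473.2, 69.6, 127.8]
tool_rot: [-0.895, -3.011, 0.0]
ft_force: [1.3, 0.1, -0.7]
width: 0.005
finger_force: 0.0
```

```bash
python3 w.py w3; python3 -c "
from h import *
s=sense();R=cv2.Rodrigues(np.array(s['tool_rot']))[0];print(R.T@(np.array(s['ee_pos'])-[507.5,71,99]),R.T@np.array(s['ft_force']))"
```

```text
7.075 [473.2  69.6 127.8] x yaw 146.9 0.005161458751851877 [ 0.12  0.35  2.01  0.    0.78 -0.87]
cam [417. 106. 293.] tcp px [[281.25523274 254.10681453]]
dial_tip 0.62 [266.7 250.7] [474.2  58.7 106. ]
[ 27.73582434 -20.15306323 -28.88776093] [-0.47805175  0.78332304  0.07416701]
```

View pics/w3.png

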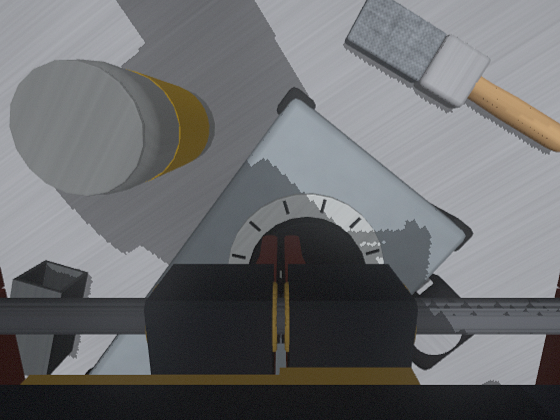

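Wrist view: no bar touches the fingers at (280,250) and the force is about zero, so the bar has probably sprung ahead to 60°. I'll check with the side camera.

```bash
cat > s.py <<'E'
from h import *
import sys
p=read_camera("side"); print([(round(r["conf"],2),at(p,r["at"],106).round(1)) for r in spot_point(p,"dial_tip")]); i=p["image"][170:270,190:323,::-1]; cv2.imwrite(f"pics/{sys.argv[1]}.png",cv2.resize(i,(798,600),interpolation=cv2.INTER_CUBIC))
q=read_camera("top"); print([(round(r["conf"],2),at(q,r["at"],106).round(1)) for r in spot_point(q,"dial_tip")])
for a in (30,60,90,120):
    y=np.radians(193-a); X=[507.5+36*np.cos(y),71+36*np.sin(y),123]; u=proj(p,X)[0]; print(a,((u-[190,170])*6).round())
E
python3 s.py s3
```

```text
[(0.89, array([473.6,  70.4, 106. ])), (0.52, array([ 419.9, -260.7,  106. ]))]
[]
30 [206. 233.]
60 [221. 205.]
90 [259. 183.]
120 [311. 173.]
```

View pics/s3.png

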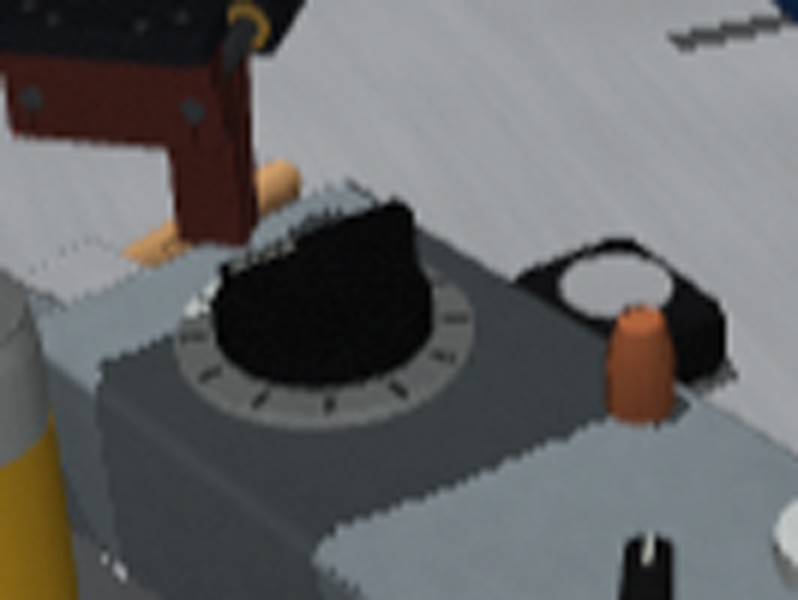

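```bash
python3 - <<'E'
from h import *
s=sense(); p=read_camera("side"); R=cv2.Rodrigues(np.array(s["tool_rot"]))[0]; e=np.array(s["ee_pos"])
for l in (22,10,0,-10): print(l,[((proj(p,e+R@[a,b,l])[0]-[190,170])*6).round() for a,b in ((10,0),(-10,0),(0,13.5),(0,-13.5))])
for z in (99,123):
  for y in (193,13): print(z,y,((proj(p,[507.5+36*np.cos(np.radians(y)),71+36*np.sin(np.radians(y)),z])[0]-[190,170])*6).round())
E
```

```text
22 [array([193., 291.]), array([250., 296.]), array([233., 272.]), array([209., 316.])]
10 [array([190., 261.]), array([247., 267.]), array([230., 243.]), array([206., 286.])]
0 [array([187., 236.]), array([245., 241.]), array([227., 218.]), array([204., 260.])]
-10 [array([184., 211.]), array([242., 216.]), array([225., 192.]), array([201., 235.])]
99 193 [226. 321.]
99 13 [405. 252.]
123 193 [220. 261.]
123 13 [402. 194.]
```

```bash
python3 - <<'E'
from h import *
import cell
print(nose_length, cell.nose_length, sense()["width"])
p=read_camera("wrist"); s=sense(); R=cv2.Rodrigues(np.array(s["tool_rot"]))[0]; e=np.array(s["ee_pos"])
for l in (22,10,0): print(l,[proj(p,e+R@[a,b,l])[0].round() for a,b in ((10,13.5),(10,-13.5),(10,0))])
p=read_camera("side")
X=np.array([486.1,38.4,128.6]); R=cv2.Rodrigues(np.array([-0.324,3.123,0]))[0]
for l in (22,10,0): print(l,[((proj(p,X+R@[a,b,l])[0]-[190,170])*6).round() for a,b in ((10,13.5),(-10,13.5),(10,-13.5),(-10,-13.5))])
E
```

```text
22.0 22.0 0.009049403562884082
22 [array([305., 223.]), array([258., 223.]), array([281., 223.])]
10 [array([306., 230.]), array([256., 230.]), array([281., 230.])]
0 [array([308., 236.]), array([255., 236.]), array([281., 236.])]
22 [array([239., 322.]), array([291., 302.]), array([278., 360.]), array([332., 339.])]
10 [array([236., 292.]), array([288., 272.]), array([276., 329.]), array([329., 309.])]
0 [array([233., 266.]), array([286., 247.]), array([273., 303.]), array([327., 283.])]
```

Both cameras place the fingertips about at the TCP rather than 22 mm ahead of it. So they passed over the bar, and the dial has not moved. I'll raise, swing back, and then go 20 mm lower than before.

>>> {"name": "drive_tool", "arguments": {
  "targets": [
    [[0,0,-0.2],[0,0,0]],
    [[-0.031,-0.039,0],[0,0,-0.8333]],
    [[-0.031,-0.039,0],[0,0,-0.8333]],
    [[-0.031,-0.039,0],[0,0,-0.8333]],
    [[-0.031,-0.039,0],[0,0,-0.8333]],
    [[-0.031,-0.039,0],[0,0,-0.8333]],
    [[-0.031,-0.039,0],[0,0,-0.8333]],
    [[-0.031,-0.039,0],[0,0,-0.8333]],
    [[-0.031,-0.039,0],[0,0,-0.8333]],
    [[-0.031,-0.039,0],[0,0,-0.8333]],
    [[0,-0.133,0],[0,0,0]],
    [[0,0,0.2],[0,0,0]],
    [[0,0,0.1],[0,0,0]],
    [[0,0,0.1],[0,0,0]],
    [[0,0,0.1],[0,0,0]],
    [[0,0,0.03],[0,0,0]],
    [[0,0,0],[0,0,0]],
    [[0,0,0],[0,0,0]]
  ]
}}

```text
t: 9.98
ee_pos: [486.3, 37.8, 108.3]
tool_rot: [-0.324, 3.124, -0.0]
ft_force: [-0.1, 0.3, 0.7]
width: 0.004
finger_force: 0.0
```

```bash
python3 s.py s4; python3 -c "
from h import *
s=sense();R=cv2.Rodrigues(np.array(s['tool_rot']))[0];print(s['t'],R.T@(np.array(s['ee_pos'])-[507.5,71,99]),R.T@np.array(s['ft_force']))"
```

```text
[(0.67, array([475. ,  72.6, 106. ]))]
[]
30 [206. 233.]
60 [221. 205.]
90 [259. 183.]
120 [311. 173.]
10.175 [ 27.61570431 -28.16205913  -9.26515408] [0.70941063 0.84069523 0.27769448]
```

View pics/s4.png

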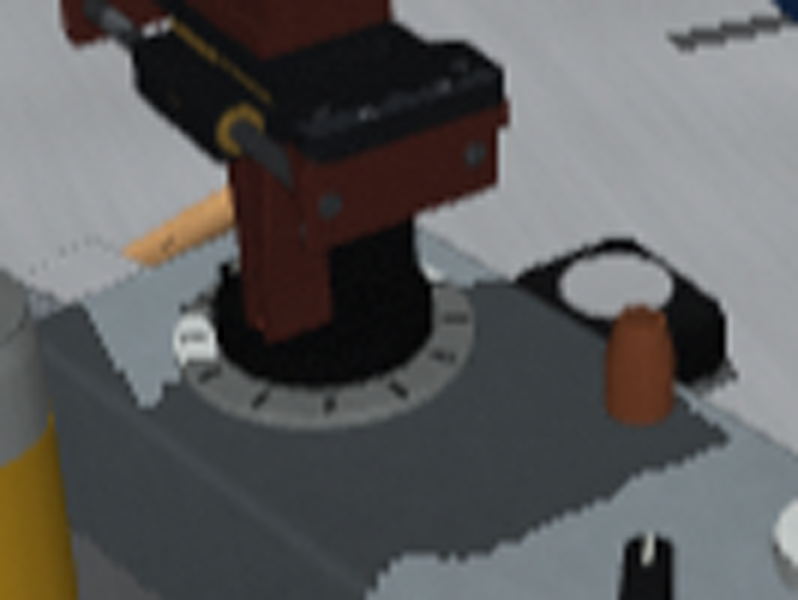

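The finger is now low beside the bar and free of contact. I'll close the gap and swing 21°, which should make one click.

>>> {"name": "drive_tool", "arguments": {
  "targets": [
    [[0,0.065,0],[0,0,0]],
    [[0,0.065,0],[0,0,0]],
    [[0.0164,0.0249,0],[0,0,0.5]],
    [[0.0164,0.0249,0],[0,0,0.5]],
    [[0.0164,0.0249,0],[0,0,0.5]],
    [[0.0164,0.0249,0],[0,0,0.5]]
  ]
}}

```text
t: 10.92
ee_pos: [480.5, 50.7, 108.2]
tool_rot: [0.006, 3.14, -0.001]
ft_force: [2.8, -3.1, -1.5]
width: 0.004
finger_force: 1.4
```

>>> {"name": "drive_tool", "arguments": {
  "targets": [
    [[0.0164,0.0249,0],[0,0,0.5]],
    [[0.0164,0.0249,0],[0,0,0.5]],
    [[0.0164,0.0249,0],[0,0,0.5]],
    [[0,0,0],[0,0,0]]
  ]
}}

```text
t: 11.42
ee_pos: [477.1, 55.7, 108.1]
tool_rot: [-0.249, -3.132, -0.0]
ft_force: [0.3, -0.6, -0.1]
width: 0.005
finger_force: 0.0
```

```bash
python3 w.py w5; python3 s.py s5; python3 -c "
from h import *
s=sense();R=cv2.Rodrigues(np.array(s['tool_rot']))[0];print(s['t'],R.T@(np.array(s['ee_pos'])-[507.5,71,99]),R.T@np.array(s['ft_force']))"
```

```text
11.425 [477.1  55.7 108.1] x yaw 170.9 0.005452071957372974 [ 0.09  0.39  2.02  0.    0.73 -1.32]
cam [410.  66. 273.] tcp px [[281.00513137 254.47601895]]
dial_tip 0.6 [322.7 240.3] [473.6  78.4 106. ]
trim_grip 0.7 [511.  161.8] [445.2 168.  117. ]
trim_grip 0.54 [ 11.9 205.8] [428.7 -66.3 117. ]
[(0.61, array([477. ,  85.7, 106. ])), (0.43, array([ 419.6, -261.2,  106. ]))]
[]
30 [206. 233.]
60 [221. 205.]
90 [259. 183.]
120 [311. 173.]
11.925 [ 27.43170831 -20.1871889   -9.09679427] [-0.3626114  -0.49971349 -0.27050788]
```

The force peaked and dropped, and the tip is now at about 163°, so click 1 is made. Next click: a 30° swing.

>>> {"name": "drive_tool", "arguments": {
  "targets": [
    [[0.0164,0.0249,0],[0,0,0.5]],
    [[0.0164,0.0249,0],[0,0,0.5]],
    [[0.0164,0.0249,0],[0,0,0.5]],
    [[0.0164,0.0249,0],[0,0,0.5]],
    [[0.0164,0.0249,0],[0,0,0.5]],
    [[0.0164,0.0249,0],[0,0,0.5]],
    [[0.0164,0.0249,0],[0,0,0.5]],
    [[0.0164,0.0249,0],[0,0,0.5]],
    [[0.0164,0.0249,0],[0,0,0.5]],
    [[0.0164,0.0249,0],[0,0,0.5]],
    [[0,0,0],[0,0,0]]
  ]
}}

```text
t: 13.3
ee_pos: [473.9, 72.9, 108.1]
tool_rot: [1.051, 2.96, -0.0]
ft_force: [0.1, -0.3, -0.6]
width: 0.003
finger_force: 0.0
```

```bash
cat > c.py <<'E'
from h import *
s=sense();R=cv2.Rodrigues(np.array(s['tool_rot']))[0];print(s['t'],"yaw",np.degrees(np.arctan2(R[1,0],R[0,0])).round(1),(R.T@(np.array(s['ee_pos'])-[507.5,71,99])).round(1),(R.T@np.array(s['ft_force'])).round(1))
for n in ("side","wrist","top"):
    p=read_camera(n)
    for r in spot_point(p,"dial_tip")[:2]:
        X=at(p,r["at"],106)-[507.5,71,0]; print(n,round(r["conf"],2),"r",np.hypot(*X[:2]).round(),"yaw",np.degrees(np.arctan2(X[1],X[0])).round())
E
python3 c.py
```

```text
13.3 yaw 140.9 [ 27.2 -19.7  -9.1] [-0.3 -0.2  0.6]
top 0.22 r 204.0 yaw -79.0
```

>>> {"name": "drive_tool", "arguments": {
  "targets": [
    [[0.0164,0.0249,0],[0,0,0.5]],
    [[0.0164,0.0249,0],[0,0,0.5]],
    [[0.0164,0.0249,0],[0,0,0.5]],
    [[0.0164,0.0249,0],[0,0,0.5]]
  ]
}}

```text
t: 14.1
ee_pos: [475.0, 79.7, 108.0]
tool_rot: [-1.358, -2.833, 0.001]
ft_force: [-0.2, -1.9, -0.0]
width: 0.005
finger_force: 0.8
```

>>> {"name": "drive_tool", "arguments": {
  "targets": [
    [[0.0164,0.0249,0],[0,0,0.5]],
    [[0.0164,0.0249,0],[0,0,0.5]],
    [[0.0164,0.0249,0],[0,0,0.5]],
    [[0.0164,0.0249,0],[0,0,0.5]],
    [[0.0164,0.0249,0],[0,0,0.5]],
    [[0.0164,0.0249,0],[0,0,0.5]],
    [[0,0,0],[0,0,0]]
  ]
}}

```text
t: 14.98
ee_pos: [479.8, 89.5, 108.1]
tool_rot: [1.782, 2.587, 0.0]
ft_force: [-0.1, -1.1, -1.1]
width: 0.007
finger_force: 0.0
```

```bash
python3 c.py; python3 s.py s6
```

```text
14.975 yaw 110.9 [ 27.2 -19.3  -9.1] [-1.  -0.5  1.1]
side 0.97 r 53.0 yaw 94.0
wrist 0.84 r 31.0 yaw 108.0
[(0.72, array([499.7, 125.3, 106. ]))]
[(0.27, array([371.8,  42. , 106. ]))]
30 [206. 233.]
60 [221. 205.]
90 [259. 183.]
120 [311. 173.]
```

View pics/s6.png

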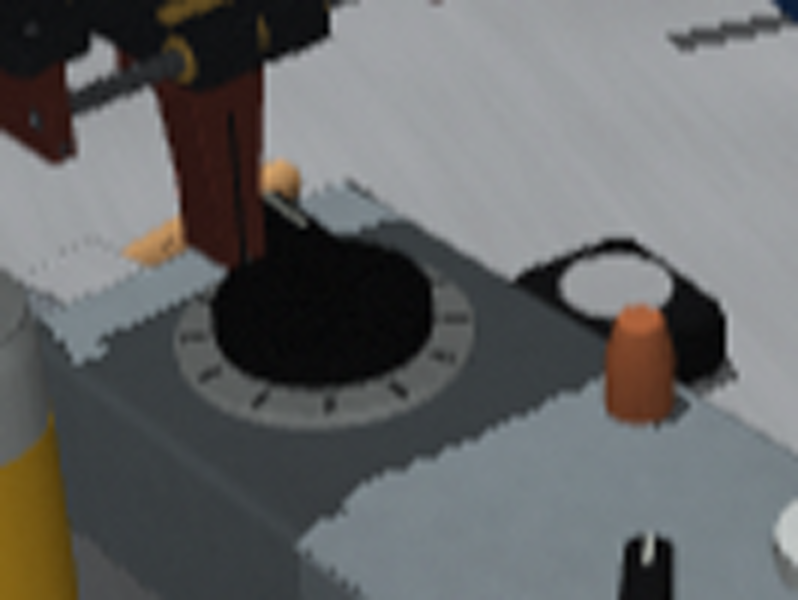

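The white line end is at crop (268,195), against (259,183) predicted for 90°, so three clicks are done. Now the last one.

>>> {"name": "drive_tool", "arguments": {
  "targets": [
    [[0.0164,0.0249,0],[0,0,0.5]],
    [[0.0164,0.0249,0],[0,0,0.5]],
    [[0.0164,0.0249,0],[0,0,0.5]],
    [[0.0164,0.0249,0],[0,0,0.5]],
    [[0.0164,0.0249,0],[0,0,0.5]],
    [[0.0164,0.0249,0],[0,0,0.5]],
    [[0.0164,0.0249,0],[0,0,0.5]]
  ]
}}

```text
t: 16.35
ee_pos: [487.3, 98.0, 107.8]
tool_rot: [-2.225, -2.216, 0.004]
ft_force: [-3.5, -2.7, 2.1]
width: 0.003
finger_force: 1.6
```

>>> {"name": "drive_tool", "arguments": {
  "targets": [
    [[0.0164,0.0249,0],[0,0,0.5]],
    [[0.0164,0.0249,0],[0,0,0.5]],
    [[0,0,0],[0,0,0]]
  ]
}}

```text
t: 16.73
ee_pos: [491.1, 100.1, 107.9]
tool_rot: [-2.336, -2.1, 0.001]
ft_force: [-1.4, -0.3, 0.1]
width: 0.008
finger_force: 0.6
```

```bash
python3 c.py
```

```text
16.725 yaw 83.9 [ 27.2 -19.4  -8.9] [-0.5 -1.3 -0.1]
side 0.89 r 55.0 yaw 84.0
wrist 0.77 r 31.0 yaw 92.0
```

>>> {"name": "drive_tool", "arguments": {
  "targets": [
    [[0.0164,0.0249,0],[0,0,0.5]],
    [[0,0,0],[0,0,0]],
    [[0,-0.1,0],[0,0,0]],
    [[0,-0.2,-0.1],[0,0,0]],
    [[0,0,-0.5],[0,0,0]],
    [[0,0,-0.5],[0,0,0]],
    [[0,0,-0.5],[0,0,0]],
    [[0,-0.5,0],[0,0,0]],
    [[0,0,0],[0,0,0]]
  ]
}}

```text
t: 18.15
ee_pos: [443.6, 108.8, 204.5]
tool_rot: [-2.39, -2.039, 0.001]
ft_force: [0.3, -0.1, -0.5]
width: 0.006
finger_force: 0.0
```

```bash
python3 c.py; python3 s.py s7; python3 w.py w7
```

```text
18.15 yaw 80.9 [  27.2  -69.1 -105.4] [-0.1  0.3  0.5]
side 0.85 r 43.0 yaw 71.0
side 0.49 r 345.0 yaw -105.0
wrist 0.76 r 32.0 yaw 70.0
top 0.72 r 30.0 yaw 75.0
top 0.68 r 114.0 yaw -42.0
[(0.59, array([522.9, 122.3, 106. ]))]
[(0.82, array([513.9, 105.5, 106. ]))]
30 [206. 233.]
60 [221. 205.]
90 [259. 183.]
120 [311. 173.]
18.65 [445.9 108.6 203.8] x yaw 80.8 0.007285910038630173 [ 0.21  0.2   2.   -0.    0.94  0.37]
cam [456. 175. 369.] tcp px [[281.23815383 253.1764798 ]]
dial_tip 0.95 [371.1 202.8] [517.6 100.4 106. ]
dial_tip 0.68 [359.  241.8] [504.6  69.  106. ]
nozzle 0.58 [451.4 296.9] [590.  -10.5  80. ]
```

View pics/s7.png

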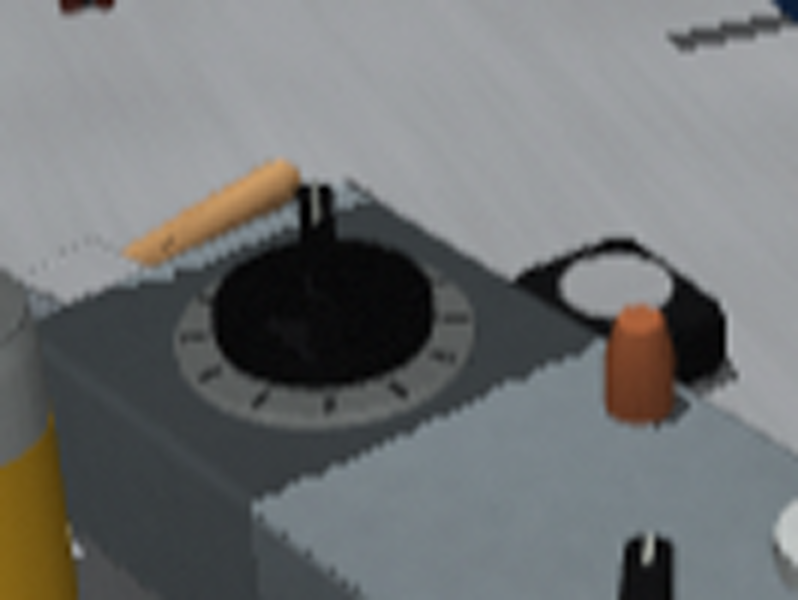

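The pointer end is at crop (316,188), against (311,173) predicted for 120°, so all four clicks are done and the finger is clear. Now to hover over the button.

>>> {"name": "drive_tool", "arguments": {
  "targets": [
    [[-0.53,0.57,-0.1],[0,0,0]],
    [[-0.53,0.57,-0.1],[0,0,0]],
    [[-0.53,0.57,-0.1],[0,0,0]],
    [[-0.53,0.57,-0.1],[0,0,0]],
    [[-0.53,0.57,0],[0,0,0]],
    [[-0.53,0.57,0],[0,0,0]],
    [[0,0,0],[0,0,0]],
    [[0,0,0],[0,0,0]]
  ]
}}

```text
t: 19.95
ee_pos: [617.3, -112.0, 227.6]
tool_rot: [-2.391, -2.036, 0.001]
ft_force: [-0.4, -0.1, -0.1]
width: 0.006
finger_force: 0.0
```

```bash
python3 w.py w8; python3 - <<'E'
from h import *
A=[];b=[]
for n in ("wrist","side","top"):
    p=read_camera(n); rs=spot_point(p,"store_top")[:2]
    for r in rs:
        c,d=ray(p,r["at"]); d=d/np.linalg.norm(d); X=at(p,r["at"],98); print(n,r["conf"],X.round(1))
        if np.hypot(*(X[:2]-[617,-112]))<20: M=np.eye(3)-np.outer(d,d); A.append(M); b.append(M@c); break
print(np.linalg.lstsq(np.vstack(A),np.hstack(b),rcond=None)[0])
E
```

```text
19.95 [ 617.3 -112.   227.6] x yaw 80.8 0.005926373642849279 [-0.2   0.42  1.62  0.    1.11 -0.04]
cam [628. -46. 392.] tcp px [[281.23261613 253.21074694]]
store_top 0.97 [275.2 201.5] [ 611.7 -113.7  100. ]
trim_grip 0.87 [194.9 247.2] [ 537.2 -138.8  117. ]
trim_grip 0.74 [42.8 86.8] [450.5   8.7 117. ]
nozzle 0.9 [230.9  89.1] [588.9 -12.3  80. ]
wrist 0.89 [ 610.6 -109.5   98. ]
side 0.68 [445.6  97.6  98. ]
side 0.57 [ 620. -105.   98.]
[ 613.68185046 -109.79544314  103.40349378]
```

View pics/w8.png

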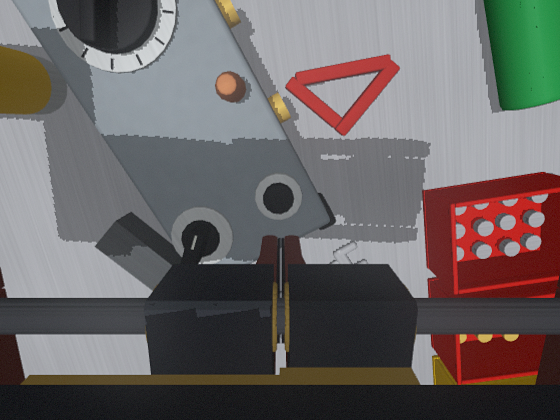

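The button centre shows at (278,198). Its position is ≈ (614,-110), top at about 100–103 mm. I'll descend over it and then go down in small steps, watching the force.

>>> {"name": "drive_tool", "arguments": {
  "targets": [
    [[0.025,-0.05,0.4],[0,0,0]],
    [[0,0,0.6],[0,0,0]],
    [[0,0,0.5],[0,0,0]],
    [[0,0,0.3],[0,0,0]],
    [[0,0,0.1],[0,0,0]],
    [[0,0,0],[0,0,0]]
  ]
}}

```text
t: 21.3
ee_pos: [615.7, -110.4, 114.4]
tool_rot: [2.391, 2.037, 0.0]
ft_force: [0.6, -0.7, 0.3]
width: 0.006
finger_force: 0.0
```

>>> {"name": "drive_tool", "arguments": {
  "targets": [
    [[0,0,0.04],[0,0,0]],
    [[0,0,0.04],[0,0,0]],
    [[0,0,0.04],[0,0,0]]
  ]
}}

```text
t: 21.68
ee_pos: [615.5, -110.4, 107.2]
tool_rot: [2.391, 2.037, 0.001]
ft_force: [-0.3, -0.4, -0.7]
width: 0.004
finger_force: 0.0
```

>>> {"name": "drive_tool", "arguments": {
  "targets": [
    [[0,0,0.035],[0,0,0]],
    [[0,0,0.035],[0,0,0]],
    [[0,0,0],[0,0,0]]
  ]
}}

```text
t: 22.05
ee_pos: [615.2, -110.3, 102.5]
tool_rot: [-2.391, -2.037, 0.0]
ft_force: [0.5, -0.5, -0.5]
width: 0.004
finger_force: 0.0
```

>>> {"name": "drive_tool", "arguments": {
  "targets": [
    [[0,0,0.035],[0,0,0]],
    [[0,0,0],[0,0,0]]
  ]
}}

```text
t: 22.3
ee_pos: [615.2, -110.3, 100.4]
tool_rot: [-2.391, -2.037, 0.0]
ft_force: [-0.3, -0.1, 1.1]
width: 0.004
finger_force: 0.0
```

>>> {"name": "drive_tool", "arguments": {
  "targets": [
    [[0,0,0.035],[0,0,0]],
    [[0,0,0],[0,0,0]]
  ]
}}

```text
t: 22.55
ee_pos: [615.4, -110.4, 98.6]
tool_rot: [2.391, 2.037, 0.0]
ft_force: [-0.2, 0.6, 0.4]
width: 0.005
finger_force: 0.9
```

>>> {"name": "drive_tool", "arguments": {
  "targets": [
    [[0,0,0.035],[0,0,0]],
    [[0,0,0],[0,0,0]]
  ]
}}

```text
t: 22.8
ee_pos: [615.5, -110.3, 96.5]
tool_rot: [2.391, 2.037, 0.0]
ft_force: [0.1, -0.3, 2.6]
width: 0.003
finger_force: 1.5
```

>>> {"name": "drive_tool", "arguments": {
  "targets": [
    [[0,0,0.035],[0,0,0]],
    [[0,0,0],[0,0,0]]
  ]
}}

```text
t: 23.05
ee_pos: [615.5, -110.4, 94.4]
tool_rot: [2.391, 2.037, 0.0]
ft_force: [0.1, -0.1, 4.6]
width: 0.004
finger_force: 2.1
```

>>> {"name": "drive_tool", "arguments": {
  "targets": [
    [[0,0,0.025],[0,0,0]],
    [[0,0,0],[0,0,0]]
  ]
}}

```text
t: 23.3
ee_pos: [615.5, -110.4, 93.3]
tool_rot: [2.391, 2.037, 0.0]
ft_force: [-1.9, 0.6, 8.8]
width: 0.004
finger_force: 4.0
```

>>> {"name": "drive_tool", "arguments": {
  "targets": [
    [[0,0,0.015],[0,0,0]],
    [[0,0,0],[0,0,0]]
  ]
}}

```text
t: 23.55
ee_pos: [615.6, -110.4, 93.2]
tool_rot: [2.391, 2.037, 0.001]
ft_force: [-4.4, 0.8, 14.0]
width: 0.003
finger_force: 7.1
```

>>> {"name": "drive_tool", "arguments": {
  "targets": [
    [[0,0,-0.1],[0,0,0]],
    [[0,0,-0.3],[0,0,0]],
    [[0,0,-0.6],[0,0,0]],
    [[0,0,-0.8],[0,0,0]],
    [[0,0,-0.8],[0,0,0]],
    [[0,0,0],[0,0,0]],
    [[0,0,0],[0,0,0]]
  ]
}}

```text
t: 24.42
ee_pos: [614.7, -110.2, 247.7]
tool_rot: [-2.391, -2.037, 0.001]
ft_force: [0.3, 0.5, -0.9]
width: 0.006
finger_force: 0.0
```

```bash
python3 c.py
```

```text
24.425 yaw 80.9 [-161.9  134.5 -148.8] [0.6 0.2 0.9]
side 0.71 r 50.0 yaw 66.0
top 0.65 r 36.0 yaw 75.0
```

The force rose as the spring's would and then hit a hard stop at about 6 mm of travel. The dial is still at about 73° (four clicks), and the arm is clear.

```bash
python3 -c "
from cell import *
print(sign_off())"
```

```text
the job is handed in; nothing more can be done
None
```

I turned the dial four clicks clockwise, pressed the store button to its stop and released it, moved the arm clear, and handed the job in at about 24 s; no verdict came back.

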